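# Nudge the bottle plate onto its locating pins

### The job

The blue bottle plate lies askew on top of the two steel locating pins of the white filling base. Nudge it sideways with the fingertips until its two pin holes drop over the pins and it lies flat on the base, then move clear. Only push it: do not pick it up or lift it, and leave the two amber bottles, the jar and the bowl standing where they are.

Things in the scene. Friction and masses are not known exactly. Their poses are not given: they have to be found in the camera images.
- base: White fixed slab, 190 (x) by 290 (y) by 12 mm thick. Axes: z up, x away from the robot, y left, turned up to 0.4 rad. Origin at bench level (its underside), straight below where the plate's origin lies when seated: slab spans x -115 to +75, y -145 to +145 mm. Two dark steel pins at x = +15, y = +62 and -62 mm: 8 mm thick, round-topped, 10 mm above its top face.
- pin_left (a point): Tip of the left (+y) pin, 22 mm above the bench; the plate hides it at the start. A thin black rectangle (2 mm lines, 138 by 218 mm outside) drawn on the base round its origin frames the seated plate, with a 2 mm gap all round; the pins stand inside it.
- pin_right (a point): Tip of the right (-y) pin, 22 mm above the bench.
- plate: Loose blue plate, 130 (x) by 210 (y) by 8 mm, 0.2-0.42 kg; origin: centre of underside. Starts 20-34 mm short of its seat in the base's x, up to 30 mm off in y, 0.12 rad askew, resting on the pin tops and its near edge (tilt about 0.1 rad, far side up); slides if pushed at an edge. Seated: base's x, y, yaw, origin 12 mm above bench, pins 2 mm proud. Its six 28 mm bottle holes play no part.
- hole_left (a point): Centre, on the plate's underside, of its round 11 mm pin hole (plate x = +15, y = +62 mm), framed in yellow on top; it belongs over pin_left.
- hole_right (a point): Centre, on the plate's underside, of its slotted pin hole, 11 mm (x) by 15 mm (y), at plate x = +15, y = -62 mm, framed in yellow on top; it belongs over pin_right.
- bottle0: Amber dropper bottle with black cap, 27 mm in diameter, 75 mm tall, standing on the bench beyond the base. Origin: centre of its underside. Leave alone.
- bottle1: Second such amber bottle, beyond the base, to the right of the first. Leave alone.
- jar: White jar with green cap, 48 mm in diameter, 50 mm tall, on the bench off the left end of the base. Origin: centre of its underside. Leave alone.
- bowl: White mortar bowl, 80 mm in diameter, 38 mm tall, on the bench off the right end of the base. Origin: centre of its underside. Leave alone.

How it is judged:
By the outcome, as a careful person would: the job done as asked, in the order asked, and still so for the second after the job is handed in, with the robot touching nothing.
It also fails if it takes over 64 s, if anything falls off the work surface, if the arm or the gripper's body presses on something with over 40 N, if the wrist force passes 120 N, or if a joint passes its speed limit or range.

### The arm

A 6-joint arm with a two-finger parallel gripper is mounted at the origin on the work surface. World frame = base frame: x ahead of the robot, y to its left, z up, the work surface at z = 0. Lengths are in m, angles in rad, forces in N, time in s.
With the tool pointing down it reaches from about 0.425 to 0.95 m from the base axis. Payload 3.5 kg.
Tool frame: the origin (TCP) lies midway between the tips of the shut fingers; the grasp point (between the pads) lies 19 mm behind it; z points along the fingers, y is the direction in which the jaws open and shut (so a half turn about z gives the same grasp; the last joint's range is limited). The gripper opens to 85 mm and grips with 20 to 120 N. Pads are 22 mm wide; open, the fingers measure 114 mm over their backs; the gripper's body (76 mm by 85 mm) begins 54 mm behind the grasp point. The pads swing forward as they close: fully open they stand 13 mm farther back than shut.
Start: joints at [0.954, 0.286, 1.577, -0, 1.279, -0.15], TCP at [0.304, 0.603, 0.197] pointing down, gripper open.
Joint ranges: [-2.77, 2.77], [-0.9, 2.22], [0.21, 2.48], [-1.53, 4.67], [0.24, 2.81], [-2.84, 2.84]. Speed limits (rad/s): [2.79, 2.79, 3.14, 3.14, 3.14, 3.14].

### API

Orientations are given as a unit quaternion [x, y, z, w].
In Python, from plant import * gives the robot as it stands.
- The arm moves only by the shell command python3 -m jog 'ROWS' [FORCE]. ROWS is a JSON object of lists of equal length, an entry for each row: "travel": the shift along the world's x, y, z in mm, a list of three; "dr": the turn, a rotation vector about the world's x, y, z in degrees, a list of three; "jaw": the closure in counts, from 0 (fully open) to 255 (shut). In form: {"travel": [[x, y, z], ...], "dr": [[wx, wy, wz], ...], "jaw": [jaw, ...]}. A call has 1 to 5 rows; each row shifts and turns the commanded pose from where the row before left it; what a row does not reach is not made up. A row lasts 1/12 s, in which the tool goes at most 41.7 mm and 7.16 degrees, less where a joint would pass 70% of its speed; a pose out of reach is approached as far as the arm can. A call is refused whole if a number of a shift passes 41.7 or a number of a turn 7.16, either way. A call with a gripper value outside its range is refused whole. The fingers move at their own pace and stop on an object; FORCE is the grip in N (left out, the last holds). Time passes only in rows, so rows that do not move let the fingers close. It gives the time, the measured TCP pose, the force and the opening at its end, in the units of the state.
- get_state(): the state, without advancing time (a new reading comes with each control period).
- read_camera(name): name is "scene" or "top" or "wrist"; returns the picture (384x512x3 uint8, red, green, blue); there is no depth.
- camera_info(name): a dict with "K" (3x3 intrinsics, pixels), "R" (3x3) and "t" (3): a world point X has camera coordinates R X + t; the wrist camera has in their place "mount" (4x4, takes a point from camera to tool coordinates, whose origin is the TCP and whose axes are the flange's). Camera axes: x right, y down, z forward; pixel columns grow to the right and rows downward; lengths in m; the calibration is good to about 2 mm. A picture is of the moment at which its call begins: read the wrist's pose just before it. camera_info takes no time and is no camera call.
- sign_off(): hands the job in, once; it reports no verdict.
The state is a dict: "time": time; "qpos": joint angles; "dq": joint speeds; "joint_efforts": joint torques, N m; "eef_pos": TCP position; "tcp_rot": TCP orientation; "contact_force": force on the tool from outside, world axes, zero at the start; "wrist_torque": the same for the moment, N m; "opening": opening from 0.0 (shut) to 1.0 (fully open).
Only numpy, scipy, OpenCV 4.12 (cv2) and the standard library are available. Lean on these libraries where they do the work, as an engineer would, in place of code of your own. Each camera call takes 0.05 s, during which the arm holds its last target. There are 200 camera calls.

## Working session

There is one attempt and no reset: what is moved stays moved. The work goes in short steps, Python scripts to look and compute and a shell command to move; the robot and the scene stay as the last step left them, time stands still between calls to the robot, and variables do not carry over. Pictures are saved under pics/ and viewed, about 8 in all and at most 12, crops included, and the job is handed in when it is done.

```bash
mkdir -p pics; python3 - <<'E'
from plant import *
import cv2,numpy as np
s=get_state();print(s)
for n in("top","scene"):
    im=read_camera(n);cv2.imwrite(f"pics/{n}0.png",im[:,:,::-1]);c=camera_info(n);print(n,c)
print(camera_info("wrist"))
E
```

```text
{'time': 0.0, 'qpos': array([ 9.54028036e-01,  2.87151349e-01,  1.57820970e+00, -3.15015026e-05,
        1.27860710e+00, -1.50018930e-01]), 'dq': array([ 0.00185228,  0.00120616, -0.00128174, -0.00060313,  0.0026501 ,
       -0.00073841]), 'joint_efforts': array([ 8.24761701e-04, -4.05975223e+01, -2.92625409e+01, -7.07664958e-05,
        5.75578961e-03,  4.06708395e-06]), 'eef_pos': array([0.30329148, 0.60217998, 0.19543913]), 'tcp_rot': array([ 2.31257437e-01,  9.72891868e-01, -1.10716036e-03, -4.30318438e-04]), 'contact_force': array([-0.39166548,  0.43587841,  0.29524132]), 'wrist_torque': array([-0.00220852,  0.0030225 , -0.0289103 ]), 'opening': 0.9994751408549376}
top {'K': array([[363.58966874,   0.        , 258.95099448],
       [  0.        , 363.58966874, 186.45351155],
       [  0.        ,   0.        ,   1.        ]]), 'R': array([[ 0.0277613 , -0.99961352,  0.00145762],
       [-0.97275689, -0.02735112, -0.23020849],
       [ 0.23015939,  0.00497297, -0.97314024]]), 't': array([0.02736879, 0.63859702, 0.76297962])}
scene {'K': array([[378.2011327 ,   0.        , 258.555
[... 163 characters left out ...]
1578316e-04],
       [ 5.64488792e-01,  3.33052673e-01, -7.55267052e-01],
       [-6.50003921e-01, -3.84608384e-01, -6.55416885e-01]]), 't': array([ 0.26434888, -0.32523911,  1.25485549])}
{'K': array([[323.91592901,   0.        , 254.1007596 ],
       [  0.        , 323.91592901, 189.38776177],
       [  0.        ,   0.        ,   1.        ]]), 'mount': array([[ 2.53777768e-04, -9.56655699e-01, -2.91221238e-01,
         7.48379581e-02],
       [ 9.99999968e-01,  2.48284632e-04,  5.58161635e-05,
         4.23175363e-04],
       [ 1.89089069e-05, -2.91221243e-01,  9.56655731e-01,
        -1.77271881e-01],
       [ 0.00000000e+00,  0.00000000e+00,  0.00000000e+00,
         1.00000000e+00]])}
```

View pics/top0.png

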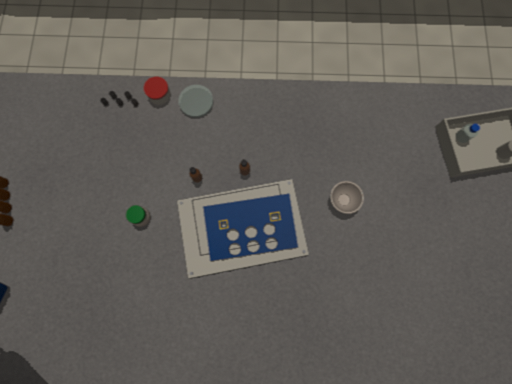

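View pics/scene0.png

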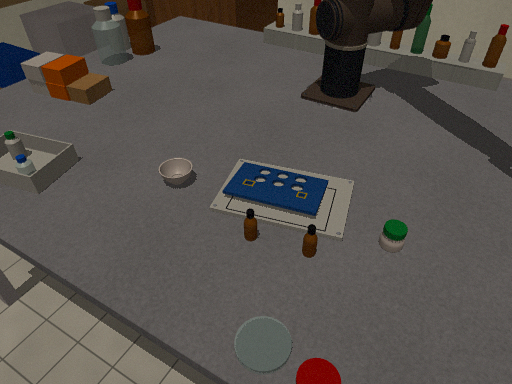

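Top view: the base runs about (178–306, 182–275) px, turned slightly. The blue plate runs about (204–297, 195–260) px, shifted right (−y) and toward the robot. The frame line shows at the left and top.

```bash
cat > h.py <<'E'
from plant import *
import cv2,numpy as np
def ray(c,uv):
    d=np.linalg.inv(c["K"])@np.array([uv[0],uv[1],1.]);R=c["R"];return -R.T@c["t"],R.T@d
def onz(c,uv,z):
    o,d=ray(c,uv);return o+d*(z-o[2])/d[2]
def wristcam():
    from scipy.spatial.transform import Rotation as Ro
    s=get_state();c=camera_info("wrist");T=np.eye(4);T[:3,:3]=Ro.from_quat(s["tcp_rot"]).as_matrix();T[:3,3]=s["eef_pos"]
    W=np.linalg.inv(T@c["mount"]);return dict(K=c["K"],R=W[:3,:3],t=W[:3,3])
def blue(im):
    h=cv2.cvtColor(im,cv2.COLOR_RGB2HSV);return cv2.inRange(h,(105,120,40),(130,255,255))
def white(im):
    h=cv2.cvtColor(im,cv2.COLOR_RGB2HSV);return cv2.inRange(h,(0,0,165),(180,60,255))
def quad(m):
    "sub-pixel quad of the biggest blob: fit a line to each side of the hull"
    cs,_=cv2.findContours(m,cv2.RETR_EXTERNAL,cv2.CHAIN_APPROX_NONE);k=max(cs,key=cv2.contourArea)
    p=k[:,0].astype(float);hu=cv2.convexHull(k)
    b=cv2.approxPolyN(hu,4,ensure_convex=True).reshape(-1,2).astype(float)
    L=[]
    for i in range(4):
        a,e=b[i],b[(i+1)%4];d=e-a;n=np.linalg.norm(d);d/=n;r=p-a
        s=r@d;t=np.abs(r@np.array([-d[1],d[0]]))
        q=p[(t<3)&(s>.1*n)&(s<.9*n)].astype(np.float32);vx,vy,x,y=cv2.fitLine(q,cv2.DIST_HUBER,0,.01,.01).ravel()
        L.append(np.cross([x,y,1],[x+vx,y+vy,1]))
    v=[np.cross(L[i-1],L[i]) for i in range(4)];return np.array([x[:2]/x[2] for x in v])
E
python3 - <<'E'
from h import *
im=cv2.imread("pics/top0.png")[:,:,::-1].copy();c=camera_info("top")
roi=np.zeros(im.shape[:2],np.uint8);roi[170:290,165:320]=255
b=blue(im)&roi;w=(white(im)&roi)|b
w=cv2.morphologyEx(w,cv2.MORPH_CLOSE,np.ones((5,5)))
q=quad(w);P=np.array([onz(c,u,.012) for u in q]);print("base px",q.round(1).tolist());print((P*1e3).round(1)[:,:2].tolist(),[round(1e3*np.linalg.norm(P[i]-P[i-1])) for i in range(4)])
ctr=P.mean(0);
e=[P[i]-P[i-1] for i in range(4)];l=max(e,key=np.linalg.norm);l=l*np.sign(l[1]);yaw=np.arctan2(-l[0],l[1])
o=ctr[:2]+0.02*np.array([np.cos(yaw),np.sin(yaw)]);print("base origin",o,"yaw",yaw)
b=cv2.morphologyEx(b,cv2.MORPH_CLOSE,np.ones((13,13)))
q=quad(b);o3=q[:,1]
z=np.where(q[:,1]>q[:,1].mean(),.020,.033)
P=np.array([onz(c,u,zz) for u,zz in zip(q,z)]);print("plate px",q.round(1).tolist());print((P*1e3).round(1).tolist(),[round(1e3*np.linalg.norm(P[i]-P[i-1])) for i in range(4)])
e=[P[i]-P[i-1] for i in range(4)];l=max(e,key=np.linalg.norm);l=l*np.sign(l[1]);py=np.arctan2(-l[0],l[1])
R=np.array([[np.cos(yaw),-np.sin(yaw)],[np.sin(yaw),np.cos(yaw)]])
print("plate ctr in base",R.T@(P.mean(0)[:2]-o)*1e3,"yaw",py,"rel",py-yaw)
# yellow frames and objects
h=cv2.cvtColor(im,cv2.COLOR_RGB2HSV)
y=cv2.inRange(h,(15,80,80),(38,255,255))&roi
n,_,st,ce=cv2.connectedComponentsWithStats(cv2.dilate(y,np.ones((3,3))))
for i in range(1,n):
    if st[i,4]>30:
        X=onz(c,ce[i],.030)[:2];print("yellow",ce[i].round(1),X,"base",R.T@(X-o)*1e3)
for nm,u,zz in(("b0",(196,180),0),("b1",(245,173),0),("jar",(137,214),.05),("bowl",(346,198),.03)): 
    X=onz(c,u,zz)[:2];print(nm,X,R.T@(X-o)*1e3)
cv2.imwrite("pics/topcrop.png",cv2.resize(im[150:290,120:370,::-1],None,fx=3,fy=3,interpolation=cv2.INTER_CUBIC))
E
```

```text
base px [[296.1, 245.9], [211.1, 259.6], [204.2, 207.1], [287.6, 194.5]]
[[509.0, -47.2], [471.4, 153.7], [596.8, 177.9], [634.0, -25.6]] [127, 204, 128, 207]
base origin [0.57247489 0.06828882] yaw 0.18098804753201272
plate px [[296.1, 245.9], [211.1, 259.6], [204.2, 207.1], [287.6, 194.5]]
[[508.4, -46.4, 20.0], [471.2, 152.7, 20.0], [593.1, 174.6, 33.0], [629.5, -24.0, 33.0]] [124, 203, 125, 202]
plate ctr in base [-22.29676139  -0.06325602] yaw 0.1847743257716427 rel 0.0037862782396299866
yellow [274.5 215.9] [0.57695763 0.00631948] base [ -6.74506339 -61.76405562]
yellow [223.3 223.8] [0.55472246 0.12747857] base [-6.80821576 61.41842562]
b0 [0.66746517 0.20485236] [118.02039115 117.23455505]
b1 [0.68925059 0.08191316] [117.32073109  -7.61800199]
jar [0.56947151 0.32747516] [ 43.6996283  255.49348675]
bowl [ 0.62540013 -0.16523419] [  10.02626873 -239.23534065]
```

View pics/topcrop.png

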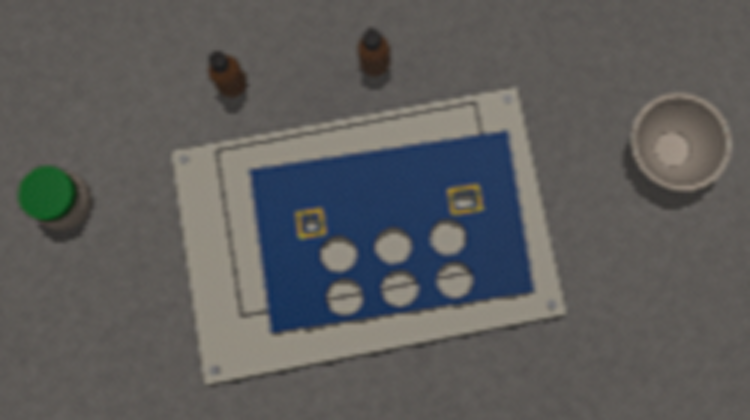

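The crop shows the plate shifted to −y and toward the robot. The frame line is visible at the left and far sides. My white threshold was too high, so the "base" fit found the plate instead; redoing the base.

```bash
sed -i 's/(0,0,165)/(0,0,115)/' h.py; cat >> h.py <<'E'
def yawof(P):
    e=[P[i]-P[i-1] for i in range(4)];l=max(e,key=np.linalg.norm);l=l*np.sign(l[1]);return np.arctan2(-l[0],l[1])
def rot(a): return np.array([[np.cos(a),-np.sin(a)],[np.sin(a),np.cos(a)]])
E
python3 - <<'E'
from h import *
im=cv2.imread("pics/top0.png")[:,:,::-1].copy();c=camera_info("top")
roi=np.zeros(im.shape[:2],np.uint8);roi[170:290,165:320]=255
b=blue(im)&roi;w=cv2.morphologyEx((white(im)&roi)|b,cv2.MORPH_CLOSE,np.ones((7,7)))
q=quad(w);P=np.array([onz(c,u,.012) for u in q]);print("base px",q.round(1).tolist());print((P*1e3).round(1)[:,:2].tolist(),[round(1e3*np.linalg.norm(P[i]-P[i-1])) for i in range(4)])
yaw=yawof(P);R=rot(yaw);o=P.mean(0)[:2]+R@[.02,0];print("base",o,yaw)
q=quad(cv2.morphologyEx(b,cv2.MORPH_CLOSE,np.ones((13,13))));z=np.where(q[:,1]>q[:,1].mean(),.020,.033)
P=np.array([onz(c,u,zz) for u,zz in zip(q,z)]);print("plate in base",R.T@(P.mean(0)[:2]-o)*1e3,"rel yaw",yawof(P)-yaw)
print("corners in base",((P[:,:2]-o)@R*1e3).round(1).tolist())
for nm,X in(("hl",(.5547,.1275)),("hr",(.57695,.0063)),("b0",(.6675,.2049)),("b1",(.689,.082)),("jar",(.5695,.3275)),("bowl",(.6254,-.1652))):print(nm,(R.T@(np.array(X)-o)*1e3).round(1))
print("goal pins world",o+R@[.015,.062],o+R@[.015,-.062])
E
```

```text
base px [[307.9, 253.6], [188.1, 277.1], [176.9, 200.4], [291.6, 179.1]]
[[491.8, -75.4], [429.7, 205.3], [611.5, 246.1], [673.5, -35.4]] [186, 288, 186, 288]
base [0.57115436 0.0894767 ] 0.21700084213692206
plate in base [-25.55681298 -20.23570502] rel yaw -0.032226516365279345
corners in base [[-90.5, -119.2], [-84.0, 83.2], [39.8, 78.4], [32.5, -123.4]]
hl [-7.9 40.7]
hr [-12.2 -82.5]
b0 [118.9  92. ]
b1 [113.5 -32.7]
jar [ 49.6 232.8]
bowl [  -1.9 -260.4]
goal pins world [0.57245387 0.15325217] [0.59915129 0.03216028]
```

```bash

python3 -m jog '{"travel":[[13,-34,0],[13,-34,0],[13,-34,0],[13,-34,0],[13,-34,0]],"dr":[[0,0,-6.35],[0,0,-6.35],[0,0,-6.35],[0,0,-6.35],[0,0,-6.35]],"jaw":[0,0,0,0,0]}'
python3 -m jog '{"travel":[[13,-34,0],[13,-34,0],[13,-34,0],[13,-34,0],[13,-34,0]],"dr":[[0,0,-6.35],[0,0,-6.35],[0,0,-6.35],[0,0,0],[0,0,0]],"jaw":[0,0,0,0,0]}'
python3 -m jog '{"travel":[[14,-34,0],[14,-34,0],[14,-34,0],[14,-34,0],[14,-34,0]],"dr":[[0,0,0],[0,0,0],[0,0,0],[0,0,0],[0,0,0]],"jaw":[0,0,0,0,0]}'
python3 -m jog '{"travel":[[15,-32,0],[15,-32,0],[15,-32,0],[15,-32,0],[15,-32,0]],"dr":[[0,0,0],[0,0,0],[0,0,0],[0,0,0],[0,0,0]],"jaw":[0,0,0,0,0]}'
python3 -m jog '{"travel":[[0,0,0],[0,0,0],[0,0,0]],"dr":[[0,0,0],[0,0,0],[0,0,0]],"jaw":[0,0,0]}'
python3 - <<'E'
from h import *
im=read_camera("wrist");cv2.imwrite("pics/w1.png",im[:,:,::-1])
E
```

```text
time: 0.52
eef_pos: [0.3686, 0.431, 0.1961]
tcp_rot: [0.491, 0.871, -0.001, -0.0]
contact_force: [1.1, 0.1, 0.3]
opening: 1.001
time: 0.93
eef_pos: [0.4336, 0.261, 0.1964]
tcp_rot: [0.626, 0.78, -0.0, -0.0]
contact_force: [1.1, 0.9, 0.1]
opening: 1.002
time: 1.35
eef_pos: [0.5037, 0.091, 0.1965]
tcp_rot: [0.626, 0.78, -0.0, -0.0]
contact_force: [0.3, 0.1, -0.1]
opening: 0.997
time: 1.77
eef_pos: [0.5788, -0.0689, 0.1963]
tcp_rot: [0.626, 0.78, -0.0, -0.0]
contact_force: [0.5, 1.1, 0.5]
opening: 0.997
time: 2.02
eef_pos: [0.5781, -0.0668, 0.1961]
tcp_rot: [0.626, 0.78, -0.0, -0.001]
contact_force: [0.0, 0.2, 0.1]
opening: 1.003
```

View pics/w1.png

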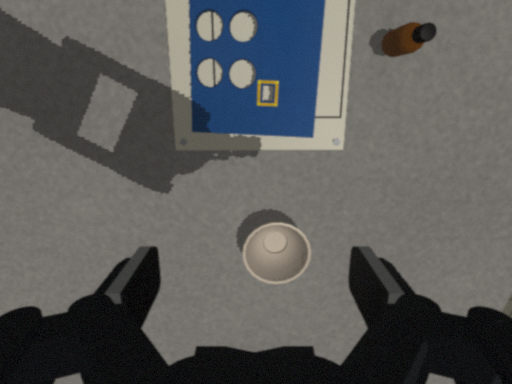

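The wrist view shows the slab's right end at row ~150 and the plate's right edge at row ~135, with its yellow slot frame at (268, 93). The bowl is at (277, 253), and the fingertips sit at the sides. Next I cast these points to check them against the top-view estimate.

```bash
python3 - <<'E'
from h import *
c=wristcam();o=np.array([.57115,.08948]);R=rot(.217)
B=lambda u,z:((onz(c,u,z)[:2]-o)@R*1e3).round(1)
print("tcp base",((get_state()["eef_pos"][:2]-o)@R*1e3).round(1))
print("slab corners",B((177,150),.012),B((344,150),.012)," expect -115,-145 / 75,-145")
print("frame corner",B((340,117),.012),"exp 69,-109"); print("plate corners",B((192,132),.020),B((315,136),.033),"slot",B((268,93),.03))
print("bowl rim",B((277,224),.038),B((277,282),.038),B((244,252),.038),B((310,252),.038))
E
```

```text
tcp base [ -26.8 -153.6]
slab corners [-114.1 -142.4] [  73.8 -142.1]  expect -115,-145 / 75,-145
frame corner [  66.4 -105.8] exp 69,-109
plate corners [ -94.6 -121.3] [  36.4 -123.7] slot [-13.2 -80.7]
bowl rim [  -1.5 -221.1] [ 1.000e-01 -2.954e+02] [ -38.7 -256. ] [  37.2 -255.8]
```

```bash

python3 -m jog '{"travel":[[0,0,-40],[0,0,-40],[0,0,-40],[0,0,-30],[0,0,-20]],"dr":[[0,0,0],[0,0,0],[0,0,0],[0,0,0],[0,0,0]],"jaw":[0,0,0,0,0]}'
python3 -m jog '{"travel":[[0,0,-10],[0,0,-8],[0,0,-5],[0,0,0],[0,0,0]],"dr":[[0,0,0],[0,0,0],[0,0,0],[0,0,0],[0,0,0]],"jaw":[0,0,0,0,0]}'
python3 -m jog '{"travel":[[-1,4.5,0],[-1,4.5,0],[-1,4.5,0],[-0.5,2,0],[-0.5,2,0]],"dr":[[0,0,0],[0,0,0],[0,0,0],[0,0,0],[0,0,0]],"jaw":[0,0,0,0,0]}'
```

```text
time: 2.48
eef_pos: [0.5755, -0.0646, 0.0229]
tcp_rot: [0.625, 0.78, -0.001, -0.003]
contact_force: [-0.1, 0.6, -1.1]
opening: 1.005
time: 2.9
eef_pos: [0.5798, -0.0673, 0.0052]
tcp_rot: [0.626, 0.78, 0.0, 0.001]
contact_force: [-0.5, 0.1, 0.2]
opening: 1.002
time: 3.32
eef_pos: [0.5748, -0.0492, 0.0041]
tcp_rot: [0.626, 0.78, 0.0, 0.0]
contact_force: [0.2, 0.1, 0.4]
opening: 1.003
```

```bash

python3 -m jog '{"travel":[[-0.4,2,0],[-0.4,2,0],[-0.4,2,0],[-0.4,2,0],[-0.4,2,0]],"dr":[[0,0,0],[0,0,0],[0,0,0],[0,0,0],[0,0,0]],"jaw":[0,0,0,0,0]}'
python3 -m jog '{"travel":[[-0.4,2,0],[-0.4,2,0],[-0.4,2,0],[-0.2,1,0],[0,0,0]],"dr":[[0,0,0],[0,0,0],[0,0,0],[0,0,0],[0,0,0]],"jaw":[0,0,0,0,0]}'
python3 - <<'E'
from h import *
c=wristcam();im=read_camera("wrist");cv2.imwrite("pics/w2.png",im[:,:,::-1])
im=read_camera("top");cv2.imwrite("pics/t2.png",im[:,:,::-1]);print(get_state()["eef_pos"])
E
```

```text
time: 3.73
eef_pos: [0.5727, -0.0395, 0.0038]
tcp_rot: [0.626, 0.78, -0.0, -0.0]
contact_force: [-0.1, -0.1, 0.2]
opening: 0.999
time: 4.15
eef_pos: [0.5713, -0.0325, 0.0038]
tcp_rot: [0.626, 0.78, -0.0, -0.0]
contact_force: [1.2, -0.6, 0.8]
opening: 1.0
[ 0.57134591 -0.0326995   0.00385194]
```

View pics/w2.png

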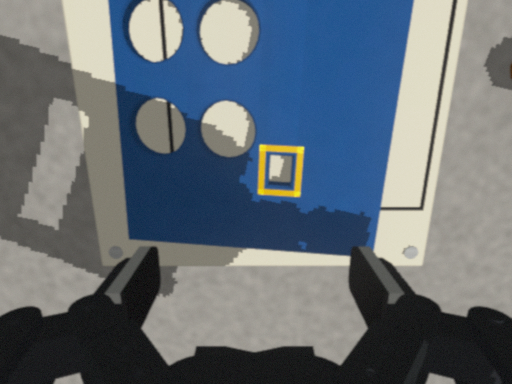

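The wrist view shows the plate's right edge running (130, 240) to (375, 257), still beyond the frame line at row 208. The fingertips are only just reaching the edge. I'll measure how far is left.

```bash
python3 - <<'E'
from h import *
c=wristcam();o=np.array([.57115,.08948]);R=rot(.217)
B=lambda u,z:((onz(c,u,z)[:2]-o)@R*1e3).round(1)
print("tcp",((get_state()["eef_pos"][:2]-o)@R*1e3).round(1))
print("slab",B((103,266),.012),B((424,266),.012),"frame",B((423,208),.012),"plate",B((130,240),.021),B((375,257),.033),"slot",B((281,171),.03))
E
```

```text
tcp [ -26.1 -119.4]
slab [-115.1 -143.1] [  73.8 -142.8] frame [  67.6 -106.5] plate [ -93.5 -121.9] [  35.6 -125.4] slot [-13.2 -81.1]
```

```bash

python3 -m jog '{"travel":[[-0.4,2,0],[-0.4,2,0],[-0.4,2,0],[-0.4,2,0],[-0.4,2,0]],"dr":[[0,0,0],[0,0,0],[0,0,0],[0,0,0],[0,0,0]],"jaw":[0,0,0,0,0]}'
python3 - <<'E'
from h import *
c=wristcam();im=read_camera("wrist");cv2.imwrite("pics/w3.png",im[:,:,::-1])
a=cv2.imread("pics/w2.png")[:,:,::-1].copy()
for i in(a,im):
    y=cv2.inRange(cv2.cvtColor(i,cv2.COLOR_RGB2HSV),(18,130,90),(35,255,255));print(cv2.boundingRect(y))
E
```

```text
time: 4.67
eef_pos: [0.5693, -0.0225, 0.0038]
tcp_rot: [0.626, 0.78, -0.0, -0.0]
contact_force: [-0.6, -0.1, -0.6]
opening: 0.994
(258, 145, 46, 52)
(258, 166, 44, 50)
```

View pics/w3.png

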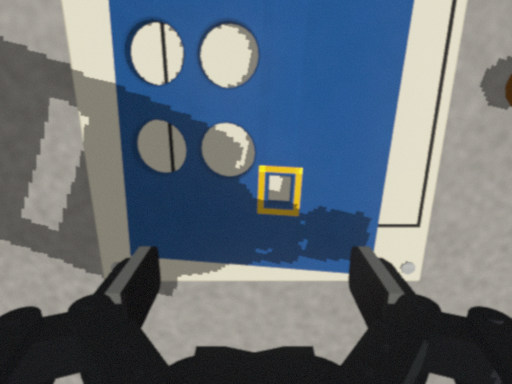

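The plate hasn't moved and there's no contact force, so the open fingertips must be higher than I assumed. I'll check with a crop from the scene camera.

```bash
python3 - <<'E'
from h import *
im=read_camera("scene");cv2.imwrite("pics/s3.png",cv2.resize(im[90:250,130:360,::-1],None,fx=3.4,fy=3.4,interpolation=cv2.INTER_CUBIC))
print(get_state()["eef_pos"],get_state()["opening"])
E
```

```text
[ 0.56920277 -0.02234542  0.003794  ] 0.9995060151530687
```

View pics/s3.png

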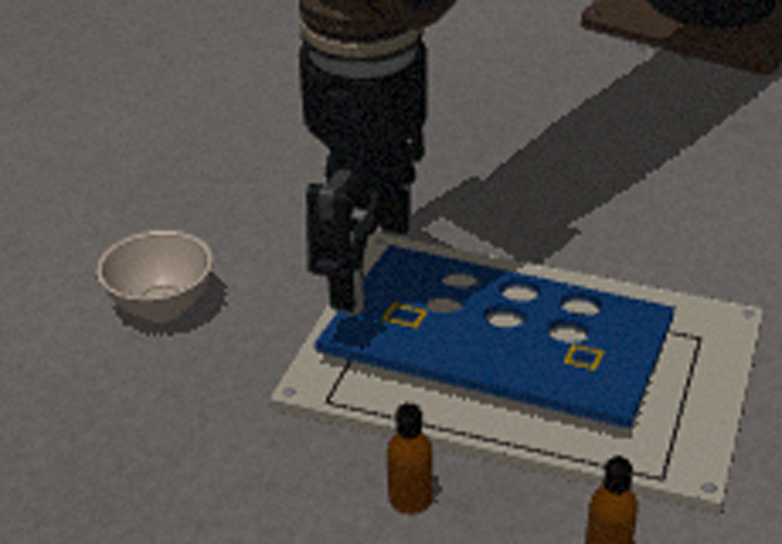

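```bash
python3 - <<'E'
from h import *
o=np.array([.57115,.08948]);R=rot(.217);c=camera_info("scene");w=wristcam()
for u in((231.5,181),(228,181),(234,180)):
  for z in(.01,.02,.03,.04,.05): print(u,z,((onz(c,u,z)[:2]-o)@R*1e3).round(1))
s=get_state()["eef_pos"]
# wrist ray of far fingertip front corner (350,247)
for z in(.02,.03,.04,.05,.06): print(z,((onz(w,(350,247),z)[:2]-o)@R*1e3).round(1))
E
```

```text
(231.5, 181) 0.01 [ -24.6 -128.5]
(231.5, 181) 0.02 [ -13.4 -123.7]
(231.5, 181) 0.03 [  -2.2 -118.9]
(231.5, 181) 0.04 [   8.9 -114. ]
(231.5, 181) 0.05 [  20.1 -109.2]
(228, 181) 0.01 [ -22.  -136.4]
(228, 181) 0.02 [ -10.9 -131.4]
(228, 181) 0.03 [   0.2 -126.4]
(228, 181) 0.04 [  11.3 -121.4]
(228, 181) 0.05 [  22.5 -116.4]
(234, 180) 0.01 [ -29.9 -124.3]
(234, 180) 0.02 [ -18.6 -119.5]
(234, 180) 0.03 [  -7.4 -114.7]
(234, 180) 0.04 [   3.9 -110. ]
(234, 180) 0.05 [  15.2 -105.2]
0.02 [  26.7 -115.8]
0.03 [  23.5 -110.7]
0.04 [  20.2 -105.6]
0.05 [  16.9 -100.5]
0.06 [ 13.7 -95.4]
```

Both views put the open fingertip about 50 mm above the bench while the TCP reads 4 mm, so the tips stand about 46 mm behind the reported TCP. I'll back off and go lower in small steps, watching the force.

```bash

python3 -m jog '{"travel":[[1.7,-8,0],[1.7,-8,0],[1.7,-8,0],[1.7,-8,0],[0,0,0]],"dr":[[0,0,0],[0,0,0],[0,0,0],[0,0,0],[0,0,0]],"jaw":[0,0,0,0,0]}'
python3 -m jog '{"travel":[[0,0,-8],[0,0,-8],[0,0,-6],[0,0,-4],[0,0,0]],"dr":[[0,0,0],[0,0,0],[0,0,0],[0,0,0],[0,0,0]],"jaw":[0,0,0,0,0]}'
python3 -m jog '{"travel":[[0,0,-1],[0,0,-1],[0,0,-1],[0,0,0],[0,0,0]],"dr":[[0,0,0],[0,0,0],[0,0,0],[0,0,0],[0,0,0]],"jaw":[0,0,0,0,0]}'
python3 - <<'E'
from h import *
o=np.array([.57115,.08948]);R=rot(.217);print(((get_state()["eef_pos"][:2]-o)@R*1e3).round(1))
im=read_camera("scene");cv2.imwrite("pics/s4.png",cv2.resize(im[130:230,160:320,::-1],None,fx=4.5,fy=4.5,interpolation=cv2.INTER_CUBIC))
E
```

```text
time: 5.18
eef_pos: [0.5769, -0.0569, 0.0041]
tcp_rot: [0.627, 0.779, 0.0, 0.001]
contact_force: [-0.5, -0.1, 0.2]
opening: 0.996
time: 5.6
eef_pos: [0.5747, -0.054, -0.0241]
tcp_rot: [0.626, 0.78, -0.001, -0.002]
contact_force: [-0.4, -0.5, 0.0]
opening: 1.001
time: 6.02
eef_pos: [0.5763, -0.0547, -0.0249]
tcp_rot: [0.626, 0.78, 0.0, 0.0]
contact_force: [0.5, -0.4, 0.3]
opening: 0.999
[ -26.  -141.9]
```

View pics/s4.png

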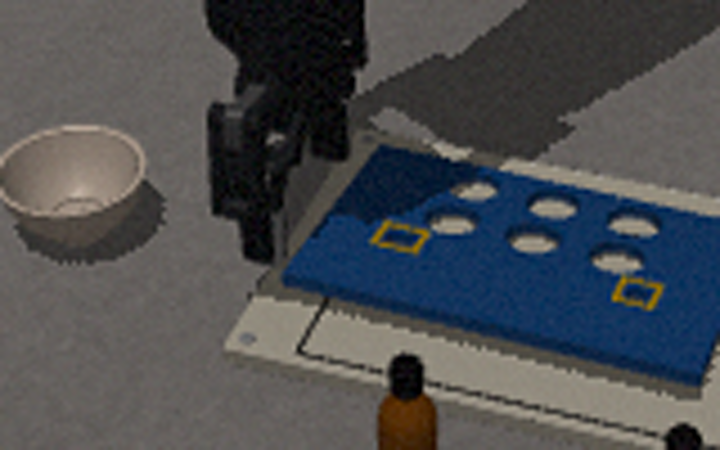

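The scene crop shows the fingertips (far tip at crop pixel 262, 262) just off the plate's right end and close above the slab edge, with no contact force. I'll go slightly lower and push.

```bash

python3 -m jog '{"travel":[[0,0,-1.5],[0,0,-1.5],[-0.4,2,0],[-0.4,2,0],[-0.4,2,0]],"dr":[[0,0,0],[0,0,0],[0,0,0],[0,0,0],[0,0,0]],"jaw":[0,0,0,0,0]}'
python3 -m jog '{"travel":[[-0.4,2,0],[-0.4,2,0],[-0.4,2,0],[-0.4,2,0],[0,0,0]],"dr":[[0,0,0],[0,0,0],[0,0,0],[0,0,0],[0,0,0]],"jaw":[0,0,0,0,0]}'
python3 -m jog '{"travel":[[-0.4,2,0],[-0.4,2,0],[-0.4,2,0],[-0.4,2,0],[0,0,0]],"dr":[[0,0,0],[0,0,0],[0,0,0],[0,0,0],[0,0,0]],"jaw":[0,0,0,0,0]}'
cat >> h.py <<'E'
o=np.array([.57115,.08948]);Rb=rot(.217)
def top(name):
    im=read_camera("top");cv2.imwrite(f"pics/{name}.png",im[:,:,::-1]);c=camera_info("top")
    y=cv2.inRange(cv2.cvtColor(im,cv2.COLOR_RGB2HSV),(15,80,80),(38,255,255));y[:170]=0;y[290:]=0;y[:,:165]=0;y[:,320:]=0
    n,_,st,ce=cv2.connectedComponentsWithStats(cv2.dilate(y,np.ones((3,3))))
    for i in range(1,n):
        if st[i,4]>30: print("yellow",ce[i].round(1),((onz(c,ce[i],.030)[:2]-o)@Rb*1e3).round(1))
    print("tcp",((get_state()["eef_pos"][:2]-o)@Rb*1e3).round(1))
E
python3 -c "
from h import *
top('t5')"
```

```text
time: 6.48
eef_pos: [0.5751, -0.0488, -0.0282]
tcp_rot: [0.626, 0.78, -0.0, 0.0]
contact_force: [0.4, -1.7, -0.3]
opening: 1.002
time: 6.9
eef_pos: [0.573, -0.0401, -0.0283]
tcp_rot: [0.626, 0.78, -0.0, -0.0]
contact_force: [-0.3, -0.6, -0.8]
opening: 0.995
time: 7.32
eef_pos: [0.5715, -0.0323, -0.0282]
tcp_rot: [0.626, 0.78, -0.0, -0.0]
contact_force: [-0.9, -0.2, 0.8]
opening: 1.002
yellow [216.5 228. ] [-14.7  57.9]
tcp [ -25.8 -119. ]
```

```bash

python3 -m jog '{"travel":[[-0.4,2,0],[-0.2,1,0],[0,0,0],[1.2,-6,0],[1.2,-6,0]],"dr":[[0,0,0],[0,0,0],[0,0,0],[0,0,0],[0,0,0]],"jaw":[0,0,0,0,0]}'
python3 -m jog '{"travel":[[2,-8,0],[0,0,30],[-5,20,40],[-8,40,40],[-8,40,40]],"dr":[[0,0,0],[0,0,0],[0,0,0],[0,0,0],[0,0,0]],"jaw":[0,0,0,0,0]}'
python3 -m jog '{"travel":[[-20,-10,40],[-30,0,30],[0,0,0],[0,0,0]],"dr":[[0,0,0],[0,0,0],[0,0,0],[0,0,0]],"jaw":[0,0,0,0]}'
python3 - <<'E'
from h import *
top('t6')
c=wristcam();im=read_camera("wrist");cv2.imwrite("pics/w6.png",im[:,:,::-1]);np.savez("w6.npz",**c);print(get_state()["eef_pos"])
E
```

```text
time: 7.78
eef_pos: [0.5734, -0.0416, -0.0283]
tcp_rot: [0.626, 0.78, 0.0, -0.0]
contact_force: [-0.0, -0.2, -0.4]
opening: 0.996
time: 8.2
eef_pos: [0.5596, 0.0266, 0.0989]
tcp_rot: [0.627, 0.779, 0.0, 0.0]
contact_force: [0.5, -0.3, 0.5]
opening: 0.997
time: 8.53
eef_pos: [0.5126, 0.0176, 0.1662]
tcp_rot: [0.626, 0.779, 0.002, 0.003]
contact_force: [-0.2, 0.0, -0.7]
opening: 0.997
yellow [215.5 228.3] [-14.9  60.5]
tcp [-73.3 -57.5]
[0.51138581 0.01765689 0.16245527]
```

View pics/w6.png

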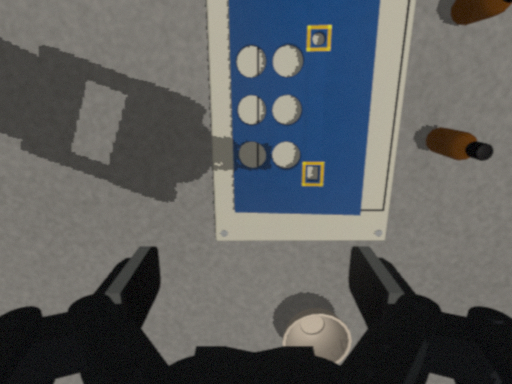

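The wrist view shows the plate now nearly parallel to the base: right edge at rows 212–214, frame line at row ~210, yellow frames at (319, 38) and (313, 174). The pin tips are partly visible in the holes.

```bash
python3 - <<'E'
from h import *
c=dict(np.load("w6.npz"));im=cv2.imread("pics/w6.png")[:,:,::-1].copy();roi=np.zeros(im.shape[:2],np.uint8);roi[:,200:430]=255
B=lambda u,z:((onz(c,u,z)[:2]-o)@Rb*1e3).round(1)
y=cv2.inRange(cv2.cvtColor(im,cv2.COLOR_RGB2HSV),(18,130,90),(35,255,255))&roi
n,_,st,ce=cv2.connectedComponentsWithStats(cv2.dilate(y,np.ones((3,3))))
for i in range(1,n):
    if st[i,4]>50:
        x0,y0,w,h=st[i,:4];print("yel",B((x0+w/2-.5,y0+h/2-.5),.030),(w,h))
print("slab",B((218,240),.012),B((384,240),.012),"frame",B((383,210),.012),B((410,12),.012),"plate corner",B((235,211),.020),B((361,215),.033))
cv2.imwrite("pics/w6c.png",cv2.resize(im[0:250,200:420,::-1],None,fx=2.4,fy=2.4,interpolation=cv2.INTER_CUBIC))
E
```

```text
yel [-16.7  62.2] (np.int32(26), np.int32(28))
yel [-15.4 -61. ] (np.int32(24), np.int32(26))
slab [-113.6 -142. ] [  71.8 -142.1] frame [  66.5 -106.3] [68.7 85.9] plate corner [ -93.5 -104.4] [  35.8 -103.8]
```

View pics/w6c.png

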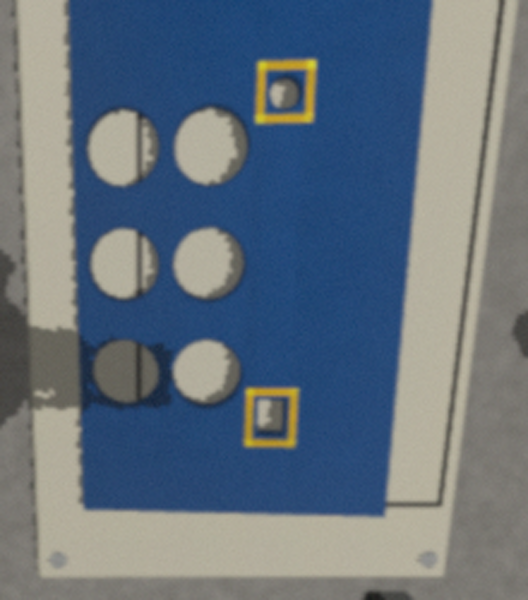

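```bash

python3 -m jog '{"travel":[[-13,9,0],[-13,9,0],[-12,9,0],[-12,9,0],[-12,9,0]],"dr":[[0,0,-6.9],[0,0,-6.9],[0,0,-6.9],[0,0,-6.9],[0,0,-6.9]],"jaw":[0,0,0,0,0]}'
python3 -m jog '{"travel":[[0,0,-10],[0,0,-20],[0,0,-20],[0,0,-20],[0,0,-20]],"dr":[[0,0,-6.9],[0,0,-6.9],[0,0,-6.9],[0,0,-6.9],[0,0,-6.9]],"jaw":[0,0,0,0,0]}'
python3 -m jog '{"travel":[[0,0,-10],[0,0,0],[0,0,0],[0,0,0],[0,0,0]],"dr":[[0,0,-6.9],[0,0,-6.9],[0,0,-7.1],[0,0,0],[0,0,0]],"jaw":[0,0,0,0,0]}'
python3 - <<'E'
from h import *
from scipy.spatial.transform import Rotation as Ro
s=get_state();R=Ro.from_quat(s["tcp_rot"]).as_matrix();print("yaw of tool x",np.arctan2(R[1,0],R[0,0]),"tcp base",((s["eef_pos"][:2]-o)@Rb*1e3).round(1),s["qpos"].round(2))
E
```

```text
time: 9.05
eef_pos: [0.4484, 0.0631, 0.1605]
tcp_rot: [0.831, 0.556, -0.002, -0.002]
contact_force: [-0.1, -0.3, -0.0]
opening: 1.001
time: 9.47
eef_pos: [0.4486, 0.0629, 0.07]
tcp_rot: [0.959, 0.285, -0.002, -0.001]
contact_force: [0.1, -0.5, -0.0]
opening: 1.001
time: 9.88
eef_pos: [0.4488, 0.0629, 0.0613]
tcp_rot: [0.994, 0.111, -0.002, -0.0]
contact_force: [0.2, 0.7, 0.6]
opening: 1.002
yaw of tool x 0.22176322627337258 tcp base [-125.2    0.4] [-0.09 -0.04  2.21  0.    0.98  1.26]
```

```bash

python3 -m jog '{"travel":[[0,0,-30],[0,0,-25],[0,0,-20],[0,0,-10],[0,0,0]],"dr":[[0,0,-0.27],[0,0,0],[0,0,0],[0,0,0],[0,0,0]],"jaw":[0,0,0,0,0]}'
python3 -m jog '{"travel":[[0,0,-2],[0,0,-2],[0,0,-1],[0,0,-1],[0,0,0]],"dr":[[0,0,0],[0,0,0],[0,0,0],[0,0,0],[0,0,0]],"jaw":[0,0,0,0,0]}'
python3 -m jog '{"travel":[[3,0.65,0],[3,0.65,0],[3,0.65,0],[3,0.65,0],[0,0,0]],"dr":[[0,0,0],[0,0,0],[0,0,0],[0,0,0],[0,0,0]],"jaw":[0,0,0,0,0]}'
python3 -c "
from h import *
top('t7')"
```

```text
time: 10.3
eef_pos: [0.4471, 0.0631, -0.0247]
tcp_rot: [0.994, 0.108, -0.003, -0.001]
contact_force: [0.3, 0.2, 0.3]
opening: 0.996
time: 10.72
eef_pos: [0.4502, 0.063, -0.0273]
tcp_rot: [0.994, 0.107, 0.001, 0.0]
contact_force: [-0.5, -0.5, -0.1]
opening: 0.998
time: 11.13
eef_pos: [0.4626, 0.0657, -0.0277]
tcp_rot: [0.994, 0.107, 0.001, 0.0]
contact_force: [-0.1, 0.1, -0.3]
opening: 0.997
yellow [266.6 218.2] [-14.  -62.9]
yellow [215.5 228.4] [-15.1  60.5]
tcp [-111.6    0.2]
```

```bash

python3 -m jog '{"travel":[[0,0,-1.5],[0,0,-1.5],[0,0,0],[2,0.43,0],[2,0.43,0]],"dr":[[0,0,0],[0,0,0],[0,0,0],[0,0,0],[0,0,0]],"jaw":[0,0,0,0,0]}'
python3 -m jog '{"travel":[[2,0.43,0],[2,0.43,0],[2,0.43,0],[2,0.43,0],[0,0,0]],"dr":[[0,0,0],[0,0,0],[0,0,0],[0,0,0],[0,0,0]],"jaw":[0,0,0,0,0]}'
python3 -m jog '{"travel":[[2,0.43,0],[2,0.43,0],[2,0.43,0],[0,0,0]],"dr":[[0,0,0],[0,0,0],[0,0,0],[0,0,0]],"jaw":[0,0,0,0]}'
python3 -c "
from h import *
top('t8')"
```

```text
time: 11.6
eef_pos: [0.4655, 0.0666, -0.0311]
tcp_rot: [0.994, 0.107, -0.0, -0.0]
contact_force: [0.4, -0.5, 0.4]
opening: 1.0
time: 12.02
eef_pos: [0.4737, 0.0683, -0.0311]
tcp_rot: [0.994, 0.107, -0.0, -0.0]
contact_force: [-2.7, -0.3, -0.4]
opening: 1.002
time: 12.35
eef_pos: [0.4806, 0.0696, -0.0308]
tcp_rot: [0.994, 0.107, 0.001, 0.0]
contact_force: [-0.9, 0.4, -0.6]
opening: 1.0
yellow [266.2 212.9] [ -1.4 -64.5]
yellow [214.5 221.5] [ 1.4 60.3]
tcp [-92.7   0.1]
```

```bash

python3 -m jog '{"travel":[[2,0.43,0],[2,0.43,0],[2,0.43,0],[2,0.43,0],[0,0,0]],"dr":[[0,0,0],[0,0,0],[0,0,0],[0,0,0],[0,0,0]],"jaw":[0,0,0,0,0]}'
python3 - <<'E'
from h import *
top('t9')
c=wristcam();im=read_camera("wrist");cv2.imwrite("pics/w9.png",im[:,:,::-1]);np.savez("w9.npz",**c)
y=cv2.inRange(cv2.cvtColor(im,cv2.COLOR_RGB2HSV),(18,130,90),(35,255,255))
n,_,st,ce=cv2.connectedComponentsWithStats(cv2.dilate(y,np.ones((3,3))))
for i in range(1,n):
    if st[i,4]>50:
        x0,y0,w,h=st[i,:4];u=(x0+w/2-.5,y0+h/2-.5);print("yel",u,(onz(c,u,.030)[:2]-o)@Rb*1e3)
E
```

```text
time: 12.82
eef_pos: [0.4884, 0.0713, -0.0308]
tcp_rot: [0.994, 0.107, 0.001, -0.0]
contact_force: [-1.7, -0.1, -0.3]
opening: 0.997
yellow [265.5 209.6] [  6.8 -64.3]
yellow [213.8 217.7] [10.8 60.4]
tcp [-84.7   0.1]
yel (np.float64(70.0), np.float64(40.0)) [ 5.95308838 61.12586884]
yel (np.float64(446.5), np.float64(40.0)) [  5.62241803 -63.00809734]
```

View pics/w9.png

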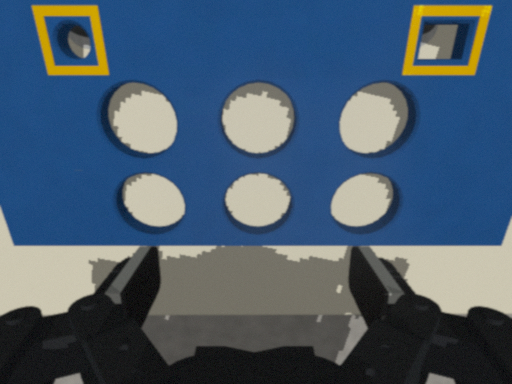

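The wrist view shows the plate's near edge squarely against both fingertips (row 245). Yellow frames are at (70, 40) and (446, 40). The plate needs about 2 mm more in +y and 6–8 mm more in +x, so I'll correct y with the end push first.

```bash

python3 -m jog '{"travel":[[-7,-1.5,0],[-8,-1.7,0],[0,0,30],[0,0,30],[0,0,30]],"dr":[[0,0,0],[0,0,0],[0,0,0],[0,0,0],[0,0,0]],"jaw":[0,0,0,0,0]}'
python3 -m jog '{"travel":[[8.8,-9,0],[8.8,-9,0],[8.8,-9,0],[8.8,-9,0],[8.8,-9,0]],"dr":[[0,0,6.92],[0,0,6.92],[0,0,6.92],[0,0,6.92],[0,0,6.92]],"jaw":[0,0,0,0,0]}'
python3 -m jog '{"travel":[[8.8,-9,0],[8.8,-9,0],[8.8,-9,0],[8.8,-9,0],[8.8,-9,0]],"dr":[[0,0,6.92],[0,0,6.92],[0,0,6.92],[0,0,6.92],[0,0,6.92]],"jaw":[0,0,0,0,0]}'
python3 -m jog '{"travel":[[8.8,-9,0],[8.8,-9,0],[8.8,-9,0],[8,-9,0],[0,0,0]],"dr":[[0,0,6.92],[0,0,6.92],[0,0,6.92],[0,0,0],[0,0,0]],"jaw":[0,0,0,0,0]}'
python3 - <<'E'
from h import *
from scipy.spatial.transform import Rotation as Ro
s=get_state();R=Ro.from_quat(s["tcp_rot"]).as_matrix();print("yaw err deg",np.degrees(np.arctan2(R[1,0],R[0,0])-.217)-90,"tcp base",((s["eef_pos"][:2]-o)@Rb*1e3).round(1))
top("t10")
E
```

```text
time: 13.33
eef_pos: [0.4713, 0.068, 0.0595]
tcp_rot: [0.994, 0.107, -0.0, -0.0]
contact_force: [0.7, 0.3, 0.8]
opening: 1.001
time: 13.75
eef_pos: [0.5167, 0.0225, 0.0593]
tcp_rot: [0.916, 0.401, 0.001, 0.0]
contact_force: [0.3, -0.8, 0.0]
opening: 0.998
time: 14.17
eef_pos: [0.5606, -0.0225, 0.0591]
tcp_rot: [0.756, 0.655, 0.0, 0.0]
contact_force: [0.2, -0.7, 0.4]
opening: 0.999
time: 14.58
eef_pos: [0.5962, -0.0597, 0.0595]
tcp_rot: [0.629, 0.777, 0.0, 0.001]
contact_force: [-0.6, 0.2, 0.3]
opening: 1.002
yaw err deg -0.4485272556553781 tcp base [  -7.7 -151. ]
yellow [265.5 209.7] [  6.6 -64.3]
yellow [214.4 219.3] [ 6.8 59.6]
tcp [  -8.3 -149.9]
```

```bash

python3 -m jog '{"travel":[[0,0,-30],[0,0,-25],[0,0,-20],[0,0,-10],[0,0,-3]],"dr":[[0,0,0.45],[0,0,0],[0,0,0],[0,0,0],[0,0,0]],"jaw":[0,0,0,0,0]}'
python3 -m jog '{"travel":[[-1.5,7,0],[-1.5,7,0],[-1.5,7,0],[-0.9,4,0],[0,0,0]],"dr":[[0,0,0],[0,0,0],[0,0,0],[0,0,0],[0,0,0]],"jaw":[0,0,0,0,0]}'
python3 -m jog '{"travel":[[-0.5,2.3,0],[-0.4,2,0],[0,0,0],[0,0,0]],"dr":[[0,0,0],[0,0,0],[0,0,0],[0,0,0]],"jaw":[0,0,0,0]}'
python3 - <<'E'
from h import *
top("t11");print(get_state()["eef_pos"])
E
```

```text
time: 15.05
eef_pos: [0.5925, -0.057, -0.0314]
tcp_rot: [0.625, 0.781, -0.001, -0.002]
contact_force: [-0.3, 0.5, 0.1]
opening: 1.0
time: 15.47
eef_pos: [0.59, -0.0318, -0.0279]
tcp_rot: [0.624, 0.781, 0.0, 0.001]
contact_force: [-0.4, 0.3, 0.8]
opening: 0.998
time: 15.8
eef_pos: [0.5888, -0.0287, -0.0289]
tcp_rot: [0.625, 0.781, 0.0, 0.0]
contact_force: [-0.6, -0.2, -0.0]
opening: 0.998
yellow [214.4 219.3] [ 6.8 59.6]
tcp [  -8.3 -119.3]
[ 0.58874471 -0.02877907 -0.02894801]
```

```bash

python3 -m jog '{"travel":[[-0.3,1.5,0],[-0.3,1.5,0],[-0.2,1,0],[0,0,0],[0,0,0]],"dr":[[0,0,0],[0,0,0],[0,0,0],[0,0,0],[0,0,0]],"jaw":[0,0,0,0,0]}'
python3 -c "
from h import *
top('t12')"
python3 -m jog '{"travel":[[-0.2,1,0],[0,0,0],[0,0,0]],"dr":[[0,0,0],[0,0,0],[0,0,0]],"jaw":[0,0,0]}'
python3 -c "
from h import *
top('t13')"
```

```text
time: 16.27
eef_pos: [0.5879, -0.0247, -0.029]
tcp_rot: [0.625, 0.781, 0.0, 0.0]
contact_force: [0.4, -0.9, -1.7]
opening: 1.002
yellow [213.5 219.6] [ 6.4 61.8]
tcp [  -8.2 -115.1]
time: 16.57
eef_pos: [0.5876, -0.0236, -0.029]
tcp_rot: [0.625, 0.781, -0.0, -0.0]
contact_force: [-0.4, -0.5, -0.3]
opening: 1.0
yellow [213.  220.1] [ 5.5 63. ]
tcp [  -8.3 -114. ]
```

```bash

python3 -m jog '{"travel":[[1.5,-7,0],[2.2,-10,0],[0,0,30],[0,0,30],[0,0,30]],"dr":[[0,0,0],[0,0,0],[0,0,0],[0,0,0],[0,0,0]],"jaw":[0,0,0,0,0]}'
python3 -m jog '{"travel":[[-9,8.5,0],[-9,8.5,0],[-9,8.5,0],[-9,8.5,0],[-9,8.5,0]],"dr":[[0,0,-6.92],[0,0,-6.92],[0,0,-6.92],[0,0,-6.92],[0,0,-6.92]],"jaw":[0,0,0,0,0]}'
python3 -m jog '{"travel":[[-9,8.5,0],[-9,8.5,0],[-9,8.5,0],[-9,8.5,0],[-9,8.5,0]],"dr":[[0,0,-6.92],[0,0,-6.92],[0,0,-6.92],[0,0,-6.92],[0,0,-6.92]],"jaw":[0,0,0,0,0]}'
python3 -m jog '{"travel":[[-9,8.5,0],[-9,8.5,0],[-5,4,0],[0,0,0],[0,0,0]],"dr":[[0,0,-6.92],[0,0,-6.92],[0,0,-6.92],[0,0,0],[0,0,0]],"jaw":[0,0,0,0,0]}'
cat >> h.py <<'E'
def wr(name):
    c=wristcam();im=read_camera("wrist");cv2.imwrite(f"pics/{name}.png",im[:,:,::-1]);np.savez(name+".npz",**c)
    y=cv2.inRange(cv2.cvtColor(im,cv2.COLOR_RGB2HSV),(18,130,90),(35,255,255))
    n,_,st,ce=cv2.connectedComponentsWithStats(cv2.dilate(y,np.ones((3,3))))
    for i in range(1,n):
        if st[i,4]>50:
            x0,y0,w,h=st[i,:4];u=(x0+w/2-.5,y0+h/2-.5);print("w yel",u,((onz(c,u,.030)[:2]-o)@Rb*1e3).round(1))
def pose():
    from scipy.spatial.transform import Rotation as Ro
    s=get_state();R=Ro.from_quat(s["tcp_rot"]).as_matrix();print("yaw err deg",np.degrees(np.arctan2(R[1,0],R[0,0])-.217),"tcp base",((s["eef_pos"][:2]-o)@Rb*1e3).round(1),s["eef_pos"][2])
E
python3 -c "
from h import *
top('t14');wr('w14');pose()"
```

```text
time: 17.03
eef_pos: [0.5908, -0.0415, 0.0613]
tcp_rot: [0.625, 0.781, -0.0, -0.001]
contact_force: [0.3, 0.0, 0.5]
opening: 0.997
time: 17.45
eef_pos: [0.5462, 0.0015, 0.0612]
tcp_rot: [0.83, 0.557, 0.0, -0.0]
contact_force: [-0.4, 0.0, 0.2]
opening: 1.001
time: 17.87
eef_pos: [0.5012, 0.0441, 0.0612]
tcp_rot: [0.959, 0.285, 0.0, -0.0]
contact_force: [0.1, 0.2, 0.4]
opening: 0.999
time: 18.28
eef_pos: [0.4786, 0.065, 0.0612]
tcp_rot: [0.994, 0.112, 0.0, 0.0]
contact_force: [0.4, 0.4, -0.2]
opening: 1.0
yellow [264.2 210.1] [  6.2 -60.9]
yellow [213.3 216.6] [13.6 61.1]
tcp [-95.4  -4.2]
w yel (np.float64(140.5), np.float64(45.5)) [ 4.1 64.5]
w yel (np.float64(349.5), np.float64(45.5)) [  5.  -59.4]
yaw err deg 0.40484948198927095 tcp base [-95.3  -4.3] 0.06130833552268307
```

View pics/w14.png

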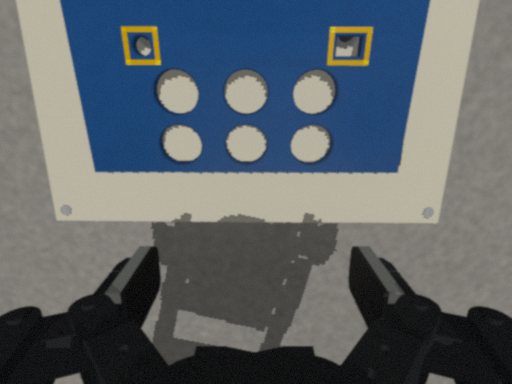

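The wrist view shows the plate square to the slab: near corners at (94, 173) and (398, 172), slab near corners at (57, 222) and (438, 222). That was my 12th picture, so from here I check by numbers.

```bash
python3 - <<'E'
from h import *
c=dict(np.load("w14.npz"));im=cv2.imread("pics/w14.png")[:,:,::-1].copy()
B=lambda u,z:((onz(c,u,z)[:2]-o)@Rb*1e3).round(1)
h=cv2.cvtColor(im,cv2.COLOR_RGB2HSV);b=blue(im)
w=(white(im))
print([im[100,c0].tolist() for c0 in(20,30,45,60,70)])
for r in(20,60,100,140,165):
    k=np.where(b[r,60:440])[0]+60; s=np.where((im[r].min(1)>125))[0];s=s[(s>10)&(s<490)]
    zt=.020+.1*0
    x=B((k[0],r),.025)[0]; z=.020+.095*(x+77)/1e3*1.0  # top face height, near edge about x=-77
    pl,pr=B((k[0]-.5,r),z),B((k[-1]+.5,r),z);sl,sr=B((s[0]-.5,r),.012),B((s[-1]+.5,r),.012)
    print(r,k[0],k[-1],s[0],s[-1],"plate",pl,pr,"slab",sl,sr,"dy",((pl+pr)/2-(sl+sr)/2)[1].round(1),"w",(pl-pr)[1].round(1),(sl-sr)[1].round(1))
print("slab near",B((57,222),.012),B((438,222),.012),"plate near",B((94,172.5),.020),B((398,172.5),.020))
E
```

```text
[[133, 130, 123], [127, 121, 119], [185, 179, 162], [185, 180, 162], [185, 180, 160]]
20 65 424 19 476 plate [ 17.5 107.9] [  19.2 -102. ] slab [ 20.4 146. ] [  22.7 -142.8] dy 1.4 w 209.9 288.8
60 73 417 26 468 plate [ -4.1 107.7] [  -2.4 -102.3] slab [ -3.1 146.2] [  -0.8 -142.5] dy 0.9 w 210.0 288.7
100 81 409 16 461 plate [-27.6 107.5] [ -25.9 -102. ] slab [-28.4 158. ] [ -26.  -142.9] dy -4.8 w 209.5 300.9
140 90 402 21 482 plate [-53.4 106.6] [ -51.7 -102.3] slab [-55.4 160.2] [ -52.8 -162.9] dy 3.5 w 208.9 323.1
165 95 397 19 482 plate [-70.9 106.4] [ -69.2 -102. ] slab [-73.3 165.2] [ -70.6 -166.7] dy 3.0 w 208.4 331.9
slab near [-117.2  145.2] [-114.8 -142.6] plate near [-76.4 107.9] [ -74.6 -103.4]
```

```bash

python3 -m jog '{"travel":[[-6.2,4.8,0],[0,0,-30],[0,0,-30],[0,0,-20],[0,0,-10]],"dr":[[0,0,-0.2],[0,0,0],[0,0,0],[0,0,0],[0,0,0]],"jaw":[0,0,0,0,0]}'
python3 -m jog '{"travel":[[0,0,-2],[0,0,-1],[3,0.65,0],[3,0.65,0],[3,0.65,0]],"dr":[[0,0,0],[0,0,0],[0,0,0],[0,0,0],[0,0,0]],"jaw":[0,0,0,0,0]}'
python3 -m jog '{"travel":[[3,0.65,0],[2,0.43,0],[2,0.43,0],[1,0.2,0],[0,0,0]],"dr":[[0,0,0],[0,0,0],[0,0,0],[0,0,0],[0,0,0]],"jaw":[0,0,0,0,0]}'
python3 -c "
from h import *
top('t15');wr('w15');pose()"
```

```text
time: 18.8
eef_pos: [0.4697, 0.0703, -0.0317]
tcp_rot: [0.994, 0.109, -0.003, -0.0]
contact_force: [-0.2, 0.4, -0.4]
opening: 1.002
time: 19.22
eef_pos: [0.483, 0.0721, -0.0305]
tcp_rot: [0.994, 0.109, 0.002, 0.0]
contact_force: [0.7, 0.8, 0.4]
opening: 1.002
time: 19.63
eef_pos: [0.4882, 0.0738, -0.0321]
tcp_rot: [0.994, 0.109, -0.001, -0.0]
contact_force: [-3.3, -1.2, 3.2]
opening: 1.003
yellow [264.  209.6] [  7.6 -60.8]
yellow [212.3 217.6] [11.6 63.8]
tcp [-84.2   2.6]
w yel (np.float64(65.5), np.float64(39.5)) [ 6.3 64.6]
w yel (np.float64(448.0), np.float64(39.5)) [  6.6 -59.7]
yaw err deg 0.10929206653924482 tcp base [-84.2   2.6] -0.0321462328052714
```

```bash

python3 -m jog '{"travel":[[0,0,1],[1.5,0.3,0],[1.5,0.3,0],[0,0,0],[0,0,0]],"dr":[[0,0,0],[0,0,0],[0,0,0],[0,0,0],[0,0,0]],"jaw":[0,0,0,0,0]}'
python3 -m jog '{"travel":[[1,0.2,0],[1,0.2,0],[1,0.2,0],[0,0,0]],"dr":[[0,0,0],[0,0,0],[0,0,0],[0,0,0]],"jaw":[0,0,0,0]}'
python3 -c "
from h import *
top('t16');wr('w16');pose()"
```

```text
time: 20.15
eef_pos: [0.4933, 0.0744, -0.0306]
tcp_rot: [0.994, 0.109, 0.001, 0.0]
contact_force: [-0.5, -0.3, 0.9]
opening: 1.002
time: 20.48
eef_pos: [0.4945, 0.0749, -0.0311]
tcp_rot: [0.994, 0.109, -0.001, -0.0]
contact_force: [-3.8, -2.1, 3.2]
opening: 1.0
yellow [263.8 207.5] [ 12.6 -61.3]
yellow [212.8 214.6] [18.6 61.6]
tcp [-77.9   2.3]
w yel (np.float64(81.5), np.float64(42.5)) [11.9 59.7]
w yel (np.float64(432.0), np.float64(42.5)) [ 12.1 -55.5]
yaw err deg 0.10989881844506277 tcp base [-77.9   2.3] -0.0311048914273101
```

The frames' spacing in the wrist view shrank from 382 to 350 px, so the plate has dropped. I'll back off and verify from above.

```bash

python3 -m jog '{"travel":[[-5,-1.1,0],[-8,-1.7,0],[0,0,30],[0,0,30],[0,0,32]],"dr":[[0,0,0],[0,0,0],[0,0,0],[0,0,0],[0,0,0]],"jaw":[0,0,0,0,0]}'
python3 -m jog '{"travel":[[0,0,30],[-3,0,10],[0,0,0],[0,0,0]],"dr":[[0,0,0],[0,0,0],[0,0,0],[0,0,0]],"jaw":[0,0,0,0]}'
python3 - <<'E'
from h import *
top('t17');wr('w17');pose()
c=dict(np.load("w17.npz"));im=cv2.imread("pics/w17.png")[:,:,::-1].copy();B=lambda u,z:((onz(c,u,z)[:2]-o)@Rb*1e3)
m=blue(im);m[235:]=0;m=cv2.morphologyEx(m,cv2.MORPH_CLOSE,np.ones((15,15)))
y=cv2.inRange(cv2.cvtColor(im,cv2.COLOR_RGB2HSV),(18,130,90),(35,255,255))
n,_,st,_=cv2.connectedComponentsWithStats(cv2.dilate(y,np.ones((3,3))))
U=sorted([(st[i,0]+st[i,2]/2-.5,st[i,1]+st[i,3]/2-.5) for i in range(1,n) if st[i,4]>50])
for z in(.018,.020,.022,.025,.030):
    print("z",z,"hole sep (124)",np.linalg.norm(B(U[0],z)-B(U[-1],z)).round(1),end=" ")
print()
rows=np.where(m.any(1))[0];print("blue rows",rows[0],rows[-1])
q=quad(m);z=.020;print("plate quad px",q.round(1).tolist());P=np.array([B(u,z) for u in q]);print(P.round(1).tolist(),[np.linalg.norm(P[i]-P[i-1]).round(1) for i in range(4)])
# slab + frame line: profile across
g=im.min(2).astype(int)
for r in(100,130):
    s=np.where(g[r]>140)[0];d=np.where(g[r]<100)[0];print(r,"slab cols",s[0],s[-1],"dark px",[int(x) for x in d if s[0]<x<s[-1] and not m[r,x]][:20], "blue",np.where(m[r])[0][[0,-1]])
for u in (140,250,340):
    col=g[:,u];print(u,"col profile",[(int(r),int(col[r])) for r in range(rows[-1]-12,min(rows[-1]+14,380),2)])
for nm in("bottle",):
    t=cv2.imread("pics/t17.png");a=cv2.imread("pics/top0.png")
    for n_,(x0,y0,x1,y1) in dict(b0=(185,160,206,190),b1=(235,152,256,180),jar=(122,200,152,232),bowl=(325,178,368,220)).items():
        print(n_,"diff",np.abs(t[y0:y1,x0:x1].astype(int)-a[y0:y1,x0:x1]).mean().round(2))
E
```

```text
time: 21.0
eef_pos: [0.4808, 0.0723, 0.061]
tcp_rot: [0.994, 0.109, -0.001, -0.0]
contact_force: [0.8, -0.6, 0.2]
opening: 1.001
time: 21.33
eef_pos: [0.4787, 0.0722, 0.1006]
tcp_rot: [0.994, 0.109, 0.0, -0.0]
contact_force: [-0.4, 0.0, -1.2]
opening: 0.999
yellow [263.8 207.5] [ 12.6 -61.3]
yellow [214.1 214.1] [19.1 58.2]
tcp [-94.8   3.3]
w yel (np.float64(171.0), np.float64(42.0)) [11.6 62.2]
w yel (np.float64(342.5), np.float64(42.0)) [ 11.8 -57.5]
yaw err deg 0.09602348783681158 tcp base [-95.2   3.4] 0.09872793937978785
z 0.018 hole sep (124) 125.5 z 0.02 hole sep (124) 124.6 z 0.022 hole sep (124) 123.6 z 0.025 hole sep (124) 122.1 z 0.03 hole sep (124) 119.7 
blue rows 0 152
plate quad px [[406.3, -0.0], [387.4, 151.0], [126.3, 151.0], [108.5, -0.0]]
[[40.2, -102.4], [-66.7, -102.4], [-67.2, 106.4], [39.9, 106.5]] [np.float64(209.0), np.float64(106.9), np.float64(208.8), np.float64(107.1)]
100 slab cols 76 439 dark px [119, 306, 307, 308, 318, 319, 320, 395] blue [120 394]
130 slab cols 81 434 dark px [123, 391] blue [124 390]
140 col profile [(140, 26), (142, 26), (144, 24), (146, 32), (148, 26), (150, 25), (152, 28), (154, 103), (156, 144), (158, 147), (160, 149), (162, 148), (164, 146)]
250 col profile [(140, 146), (142, 124), (144, 43), (146, 37), (148, 44), (150, 39), (152, 40), (154, 106), (156, 148), (158, 146), (160, 146), (162, 145), (164, 145)]
340 col profile [(140, 37), (142, 39), (144, 39), (146, 38), (148, 39), (150, 43), (152, 36), (154, 95), (156, 146), (158, 147), (160, 146), (162, 145), (164, 148)]
b0 diff 5.81
b1 diff 5.56
jar diff 6.16
bowl diff 7.91
```

```bash
python3 - <<'E'
from h import *
c=dict(np.load("w17.npz"));im=cv2.imread("pics/w17.png")[:,:,::-1].copy();g=im.min(2).astype(int);B=lambda u,z:((onz(c,u,z)[:2]-o)@Rb*1e3)
def edge(u):
    col=g[150:230,u];return 150+np.where(col>120)[0].max()+.5
E=[(u,edge(u)) for u in(140,330,380)];print("slab near edge",[(u,r,B((u,r),.012).round(1).tolist()) for u,r in E])
x0=np.mean([B(u,.012)[0] for u in E]);print("slab near x",x0)
def proj(p,z):
    X=np.r_[o+Rb@(np.array(p)/1e3),z];q=c["K"]@(c["R"]@X+c["t"]);return (q[:2]/q[2]).round(1)
for d,z,n in((46,.012,"line outer"),(48,.012,"line inner"),(50,.020,"plate top edge"),(50,.012,"plate bottom edge")): print(n,proj((x0+d,0),z))
print([(r,int(np.median(g[r,150:240]))) for r in range(146,162)])
# pin tip inside each hole: crop values
for u in(171,342): print(u);print(g[34:51,u-9:u+10:1])
# side clearances at z of each
for r in(20,60,100):
    b=blue(im)[r];k=np.where(b)[0];s=np.where((g[r]>140))[0]
    s=[x for x in s if 60<x<460];print(r,"plate y",B((k[0]-.5,r),.02)[1].round(1),B((k[-1]+.5,r),.02)[1].round(1),"slab y",B((s[0]-.5,r),.012)[1].round(1),B((s[-1]+.5,r),.012)[1].round(1))
E
```

```text
slab near edge [(140, np.float64(205.5), [-116.5, 103.1]), (330, np.float64(205.5), [-116.1, -61.9]), (380, np.float64(205.5), [-116.0, -105.3])]
slab near x -116.18071265525732
line outer [259.  153.1]
line inner [259.  150.7]
plate top edge [259.2 150. ]
plate bottom edge [259.1 148.3]
[(146, 36), (147, 36), (148, 35), (149, 35), (150, 35), (151, 34), (152, 38), (153, 61), (154, 104), (155, 139), (156, 147), (157, 147), (158, 147), (159, 147), (160, 147), (161, 147)]
171
[[ 44  29  31  29  26  26  17  24  25  30  21  20  25  27  26  31  32  34
   65]
 [ 49  25  29  24  25  20  20  12  17  20  22  27  28  31  29  31  28  30
   59]
 [ 53  28  28  25  21  21  20  13  26  32  36  40  43  42  38  33  32  29
   57]
 [ 53  31  28  22  15   9  23  33  46  50  47  48  46  51  51  46  39  30
   55]
 [ 57  25  26  17  18  24  33  47  50  54  55  51  52  46  52  49  38  36
   55]
 [ 64  24  24  21  21  26  36  44  53  58  57  57  54  51  46  50  41  39
   55]
 [ 66  29  24  10  23  27  43  52  58  61  62  61  55  51  50  43  34  30
   44]
 [ 71  25  28  16  25  40  49  54  54  59  61  58  60  
[... 1570 characters left out ...]
 [137 119  76  42  34  39  40  44  47  48  54  47  53  64  96 121 114  74
   37]
 [142 121  81  42  35  26  35  41  44  50  48  47  55  81 119 133 116  70
   30]
 [141 123  84  56  38  30  35  36  43  40  46  52  79 110 136 140 113  66
   29]
 [140 133 103  74  47  38  34  39  39  40  50  75 107 132 143 141 114  63
   30]
 [144 141 125 100  69  50  43  41  41  54  77 109 129 143 146 141 113  59
   28]
 [145 142 123  94  76  68  63  59  61  75 101 127 138 141 144 133 105  54
   32]
 [134 129 111  87  78  75  67  67  67  77 101 123 126 128 128 114  78  36
   21]]
20 plate y 106.7 -102.9 slab y 144.6 -141.5
60 plate y 106.5 -102.9 slab y 144.8 -141.2
100 plate y 107.0 -103.0 slab y 144.9 -141.7
```

```bash

python3 -m jog '{"travel":[[0,0,30],[0,0,30],[0,0,20],[0,0,0],[0,0,0]],"dr":[[0,0,0],[0,0,0],[0,0,0],[0,0,0],[0,0,0]],"jaw":[0,0,0,0,0]}'
python3 - <<'E'
from h import *
top("t18");t=cv2.imread("pics/t18.png");a=cv2.imread("pics/top0.png")
for n_,(x0,y0,x1,y1) in dict(b0=(180,155,210,192),b1=(230,150,260,182),jar=(118,196,156,236),bowl=(322,174,372,224)).items():
    A=a[y0:y1,x0:x1].astype(np.float32).mean(2);T=t[y0:y1,x0:x1].astype(np.float32).mean(2)
    print(n_,"shift px",np.round(cv2.phaseCorrelate(A,T)[0],2))
print("noise",np.abs(t[300:340,300:400].astype(int)-a[300:340,300:400]).mean())
E
```

```text
time: 21.85
eef_pos: [0.4791, 0.0722, 0.1801]
tcp_rot: [0.994, 0.109, -0.0, -0.0]
contact_force: [0.0, 0.4, -0.6]
opening: 1.006
yellow [264.3 206.6] [ 14.4 -62.9]
tcp [-94.5   3.2]
b0 shift px [0.04 0.01]
b1 shift px [0.26 0.04]
jar shift px [ 0.04 -0.02]
bowl shift px [-0.01 -0.06]
noise 8.476333333333333
```

```bash
python3 -c "
from plant import *
print(sign_off())"
```

```text
the job is handed in; nothing more can be done
None
```

The blue plate is seated over both pins and lies flat on the base. I only pushed it: twice on its right end, to correct y, and twice on its near edge, to slide it forward until the holes dropped. I then moved clear and handed the job in at about 22 s.

**Last checks:**
- **Height:** the two pin-hole frames are 124 mm apart in the wrist view at a height of about 21 mm; a seated plate's top is at 20 mm. Earlier they were about 30 mm up.
- **Flatness:** the plate measures 209–210 mm wide both near and far at seated height, so it is not tilted.
- **Alignment:** it is centred on the slab in y to about 0.3 mm and parallel to it. Its near edge is about 1 mm short of nominal in x, inside the hole clearance of 1.5 mm.
- **Pins:** a dark disc the size of a pin shows inside each hole.
- **Other objects:** the bottles, jar and bowl shifted 0.3 px or less in the top view. The largest was bottle1 at 0.26 px, roughly half a millimetre and within noise.

**What disagreed:**
- **Fingertip height:** the open fingertips sat about 46 mm behind the reported TCP, not the stated 13 mm. My first push passed over the plate without touching it, so I worked at a TCP height of about -30 mm after that.
- **Camera scatter:** the top view's hole positions varied by 1–3 mm between readings, and in the last one it found only the right frame, so I relied on the wrist view for the final fit.
- **Late checks:** I reached the 12-picture limit before the last push, so the final checks are numbers only.

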